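Lay the fixative jar down for its lid leak check

ROBOT

A 6-joint arm with a two-finger parallel gripper is mounted at the origin on a cart in front of the work surface, level with it; the furniture and walls round the work are solid. World frame = base frame: x ahead of the robot, y to its left, z up, the work surface at z = 0. Lengths are in m, angles in degrees, forces in N, time in s.
With the tool pointing down it reaches from about 0.375 to 0.9 m from the base axis. Payload 3.1 kg.
Tool frame: the origin (TCP) lies at the very end of the fingers, on their centre line; the grasp point (between the pads) lies 19 mm behind it (bot.tcp_to_grasp is the distance from the TCP to the grasp point, in m); z points along the fingers, y is the direction in which the jaws open and shut (so a half turn about z gives the same grasp; the last joint's range is limited). The gripper opens to 87 mm and grips with 3 to 60 N. Pads are 19 mm wide; open, the fingers measure 117 mm over their backs; the gripper's body (75 mm by 190 mm) begins 51 mm behind the grasp point.
Start: joints at [66.205, 30.224, 82.088, -0, 67.689, -10.227], TCP at [0.147, 0.608, 0.223] pointing down, gripper open.
Joint ranges: [-176.69, 176.69], [-43.24, 126.21], [12.49, 139.97], [-82, 262], [0, 151.66], [-163.58, 163.58]. Speed limits (degrees/s): [159.86, 159.86, 180, 180, 180, 180].

INTERFACE

Orientations are given as a 3x3 rotation matrix whose columns are the frame's x, y, z axes.
In Python, from rig import telemetry, eyes, order, bot gives the robot as it stands. The module is installed in compiled form; this text tells all that it offers.
- The arm moves only by the tool servo_tool, never from a script. Its argument "targets" is a list of rows, each a list of 2 entries, a list of its own where there are three numbers: the shift along the tool's x, y, z in m, then the turn, a rotation vector about the tool's x, y, z in rad. In form: [[[tx, ty, tz], [wx, wy, wz]], ...]. A call has 1 to 12 rows; each row is the pose to reach, as a shift and turn from the pose commanded when the call began, along the tool's axes at that moment; what a row does not reach only later rows make up. A row lasts 1/8 s, in which the tool goes at most 62.5 mm and 10.7 degrees, less where a joint would pass 70% of its speed; a pose out of reach is approached as far as the arm can. A call with a gripper value outside its range is refused whole. "gripper" is the finger opening in m, from 0 to 0.087, set as the call begins (left out, the last holds). The fingers move at their own pace and stop on an object; the grip force is fixed at half the most. Time passes only in rows, so rows that repeat a pose let the fingers close. It gives the time, the measured TCP pose, the force and the opening at its end, in the units of the state.
- telemetry.read_state(): the state, without advancing time (a new reading comes with each control period).
- eyes.capture(name): name is "scene" or "top" or "wrist"; returns a dict with "pixels" (480x640x3 uint8, blue, green, red), "intrinsics" (3x3 intrinsics, pixels), "extrinsics" (4x4, takes a point from camera to world coordinates); the wrist camera has in their place "T_tool_cam" (4x4, takes a point from camera to tool coordinates, whose origin is the TCP and whose axes are the flange's). Camera axes: x right, y down, z forward; pixel columns grow to the right and rows downward; lengths in m; the calibration is good to about 2 mm. A picture is of the moment at which its call begins: read the wrist's pose just before it. There is no depth.
- order.hand_in(): hands the job in, once; it reports no verdict.
The state is a dict: "time_s": time; "joint_positions": joint angles; "qvel": joint speeds; "tau": joint torques, N m; "position": TCP position; "tcp_rot": TCP orientation; "force": force on the tool from outside, world axes, zero at the start; "moment": the same for the moment, N m; "opening": opening from 0.0 (shut) to 1.0 (fully open).
Only numpy, scipy, OpenCV 4.12 (cv2) and the standard library are available. Lean on these libraries where they do the work, as an engineer would, in place of code of your own. Each camera call takes 0.05 s, during which the arm holds its last target. There are 200 camera calls.

TASK

Start the leak check of the white-lidded fixative jar that stands on the tilter: with the fingertips, tip the jar over against the blue backrest and push it on down, slowly and gently, until the backrest lies fully flat and the jar rests on its side in it, lid pointing away from the foot plate. Do not grip or lift the jar, leave everything else on the worktop where it is, and finish clear of the jar.

Things in the scene. Friction and masses are not known exactly. Their poses are not given: they have to be found in the camera images.
- tilter: fixed leak-check tilter. Origin on the worktop straight below the backrest's hinge axis, mid-width; x points level from the foot plate to the side the jar is tipped to (roughly away from the robot), y along the hinge, z up. Hinge axis at x = 0, z = 10 mm, with steel hinge blocks out to y = +-55 mm. A 3 mm thick tail plate with two bumpers reaches to x = 146 mm, under the backrest.
- foot_plate (a point): centre of the top of the tilter's white foot plate, on which the jar stands: 78 mm (x) by 88 mm (y), top 10 mm above the worktop, with 7 mm high lips along its two sides, 78 mm apart.
- backrest (a joint): blue backrest hinged at the hinge axis: 0 = upright, grows as it leans away from the foot plate, 1.571 = lying flat on its bumpers (end stop). Starts at 0.10 to 0.35. The hinge is stiff (friction 0.32 N m, damping 0.08 N m s): it stays where it is left, even with the jar's weight on it, and takes about 4 N to push at 90 mm from the axis.
- backrest_edge (a point): middle of the free edge of the backrest's bearing face, 126 mm from the hinge axis. The face passes through the axis and is 78 mm wide, with side lips that rise 12 mm from it, 70 mm apart inside, so that the lying jar cannot roll off.
- jar_mid (a point): centre of the fixative jar, half-way up; z axis from foot to lid. Closed rigid jar, white to light grey screw lid, 62 mm across, 104 mm tall, 0.15 to 0.25 kg, weight near the middle. Stands on the foot plate, its foot 1 to 5 mm from the backrest's lower end, which stops the foot when the jar is pushed over. Lying flat in the backrest its centre is about 41 mm above the worktop, 52 mm beyond the hinge.
- cup_yellow: bystander: clear specimen cup with yellow screw lid, 58 mm across, 75 mm tall; origin at the centre of its underside. Stands on the worktop about 135 mm to the left or right of the tilter.
- slide_carton: bystander: dark red carton, 32 x 82 x 30 mm; origin at the centre of its underside. Lies about 135 mm to the other side of the tilter.
- stain_jar: bystander: jar with black lid, 58 mm across, 97 mm tall; origin at the centre of its underside.
- oil_bottle: bystander: small amber bottle with black pointed cap, 27 mm across, 83 mm tall; origin at the centre of its underside.
- bench_timer: bystander: white bench timer with a green key, 66 x 62 x 20 mm; origin at the centre of its underside.
- tube_rack: bystander: empty orange tube rack, 64 x 156 x 56 mm; origin at the centre of its underside.
- jar: the same jar; origin at the centre of its underside, z axis towards the lid.
There are look-alikes about, which are no part of the job. What is shaped like the jar but red is not meant.

How it is judged (in metres and radians):
On the way:
1. the jar leans over against the backrest, partly tipped, with the backrest not yet flat (angle between jar_mid's own z axis and vertical between 0.5 and 1.25 rad and value of joint backrest between 0.4 and 1.3 rad and x of jar_mid in the frame of tilter above -0.01 m), for 0.1 s.
At the end, for the whole second after the job is handed in: The backrest is flat (joint above 1.5 rad) and the jar lies at rest on its side in it: its axis level within about 5 degrees and along the backrest within 9 degrees, its centre 30 to 75 mm beyond the hinge, within 12 mm of the middle, 35 to 50 mm above the worktop (value of joint backrest above 1.5 rad and angle between jar_mid's own z axis and vertical between 1.48 and 1.66 rad and angle between the z axis of jar_mid and the x axis of tilter, either way round below 0.15 rad and x of jar_mid in the frame of tilter between 0.03 and 0.075 m and y of jar_mid in the frame of tilter between -0.012 and 0.012 m and z of jar_mid in the frame of tilter between 0.035 and 0.05 m and linear speed of jar below 0.02 m/s); the robot touches nothing.
It fails at once if the jar is lifted or carried (its centre more than 85 mm above the worktop, or off the tilter) (height (world z) of jar_mid above 0.085 m or y of jar_mid in the frame of tilter above 0.04 m or y of jar_mid in the frame of tilter below -0.04 m or x of jar_mid in the frame of tilter below -0.08 m or x of jar_mid in the frame of tilter above 0.1 m).
It fails at once if the jar falls or is thrown over (turns faster than 4 rad/s) (angular speed of jar above 4 rad/s).
It fails at once if the jar is squeezed or pressed with more than 40 N (contact force between the fingers and jar above 40 N).
It fails at once if another thing on the worktop is moved by more than 20 mm (distance of any of cup_yellow, slide_carton, stain_jar, oil_bottle, bench_timer, tube_rack from where it was at the start of the episode above 0.02 m).
It also fails if it takes over 40 s, if anything falls off the work surface, if the arm or the gripper's body presses on something with over 40 N, if the wrist force passes 120 N, or if a joint passes its speed limit or range.

## Working session

There is one attempt and no reset: what is moved stays moved. The work goes in short steps, Python scripts to look and compute and a tool call to move; the robot and the scene stay as the last step left them, time stands still between calls to the robot, and variables do not carry over. Pictures are saved under pics/ and viewed, about 8 in all and at most 12, crops included, and the job is handed in when it is done.

Besides the shell and the picture viewer there is one more tool, called after "Request:" by a JSON object that holds its "op" and its "data". servo_tool: Moves the arm, as the interface text tells. Its arguments: {"type":"object","properties":{"targets":{"type":"array","items":{"type":"array"}},"gripper":{"type":"number"}},"required":["targets"]}

```bash
mkdir -p pics; python3 - <<'E'
from rig import telemetry, eyes
import cv2,numpy as np
np.set_printoptions(precision=4,suppress=True)
s=telemetry.read_state();print(s['time_s'],s['position'],s['tcp_rot'],s['force'],s['opening'])
for n in("scene","top"):
    c=eyes.capture(n);cv2.imwrite(f'pics/{n}0.png',c['pixels']);np.savez(n+'.npz',K=c['intrinsics'],E=c['extrinsics']);print(n,c['intrinsics'],c['extrinsics'])
E
```

```text
0.0 [0.1463 0.6069 0.2216] [[-0.9721  0.2346 -0.0009]
 [ 0.2346  0.9721 -0.002 ]
 [ 0.0004 -0.0021 -1.    ]] [ 0.1071 -0.0593 -0.8017] 1.0029197979606717
scene [[588.4572   0.     321.0603]
 [  0.     588.4572 238.9684]
 [  0.       0.       1.    ]] [[ 0.4611 -0.4775  0.7479 -0.516 ]
 [-0.8873 -0.242   0.3925 -0.569 ]
 [-0.0064 -0.8447 -0.5353  0.8567]
 [ 0.      0.      0.      1.    ]]
top [[478.8055   0.     304.3859]
 [  0.     478.8055 231.8783]
 [  0.       0.       1.    ]] [[ 0.0141 -0.9981  0.0602  0.4973]
 [-0.9997 -0.013   0.0189 -0.0081]
 [-0.018  -0.0604 -0.998   1.1965]
 [ 0.      0.      0.      1.    ]]
```

View pics/scene0.png

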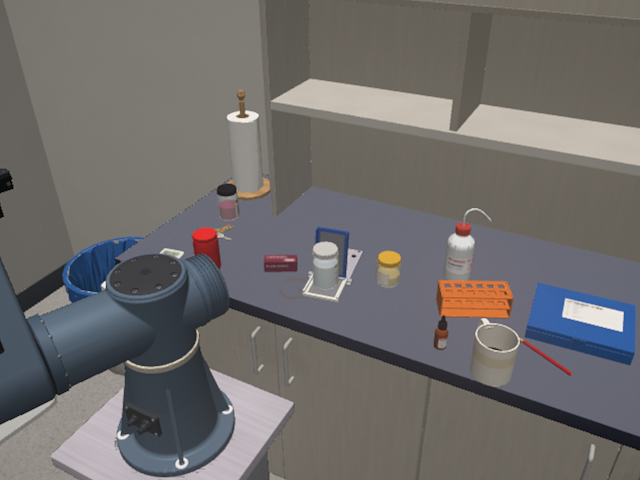

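View pics/top0.png

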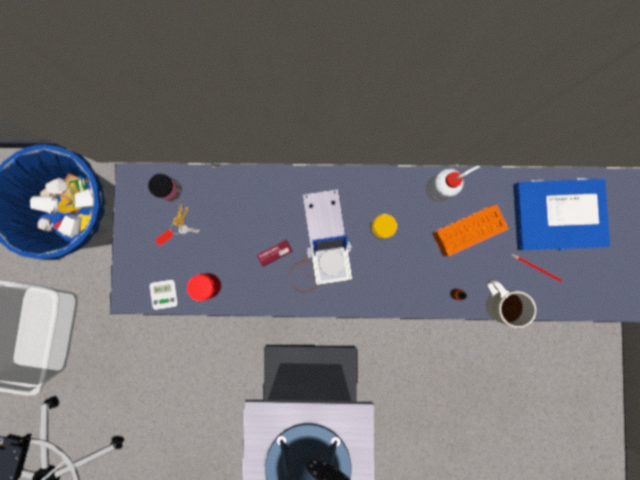

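The top view shows the tilter near (328,235), the jar lid at about (332,263), the yellow cup at (384,226) and the carton at (275,253). I'll enlarge both views around it.

```bash
python3 - <<'E'
import cv2,numpy as np
a=cv2.imread('pics/top0.png')[175:300,280:410];b=cv2.imread('pics/scene0.png')[215:315,270:400]
a=cv2.resize(a,None,fx=3,fy=4.6);a=cv2.resize(cv2.imread('pics/top0.png')[180:295,285:365],None,fx=5,fy=5,interpolation=2)
b=cv2.resize(cv2.imread('pics/scene0.png')[215:315,290:370],None,fx=5,fy=5,interpolation=2)
b=cv2.copyMakeBorder(b,0,75,0,0,0);cv2.imwrite('pics/crop0.png',np.hstack([a,b]))
E
```

```text
(no output)
```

View pics/crop0.png

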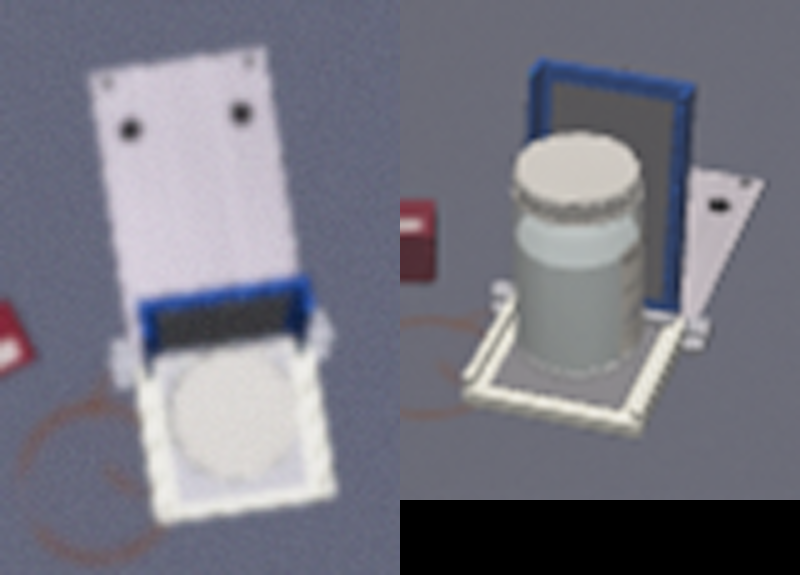

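```bash
cat >h.py <<'E'
import numpy as np
def ray(cam,u,v,z):
    d=np.load(cam+'.npz');K,E=d['K'],d['E']
    r=E[:3,:3]@np.linalg.solve(K,[u,v,1]);o=E[:3,3]
    return o+r*(z-o[2])/r[2]
T=lambda x,y,z:ray('top',285+x/5-.4,180+y/5-.4,z)
S=lambda x,y,z:ray('scene',290+(x-400)/5-.4,215+y/5-.4,z)
E
python3 - <<'E'
from h import *
np.set_printoptions(precision=4,suppress=True)
a,b=T(90,72,.003),T(268,46,.003);c,d=T(160,523,.013),T(337,494,.013)
print(a,b,c,d,'w',np.linalg.norm(a-b),np.linalg.norm(c-d))
f=(a+b)/2;n=(c+d)/2;L=np.linalg.norm((f-n)[:2]);ax=(f-n)[:2]/L;print('len',L,'yaw',np.degrees(np.arctan2(ax[1],ax[0])),'perp yaw',[np.degrees(np.arctan2(-(p-q)[0],(p-q)[1])) for p,q in((a,b),(c,d))])
org=f[:2]-.146*ax;print('org',org)
R=np.array([ax,[-ax[1],ax[0]]])
for nm,p in dict(lidT=T(236,412,.114),lidS=S(578,162,.114),blkL=T(122,365,.012),blkR=T(320,335,.012),blkLs=S(502,296,.015),blkRs=S(695,333,.015),nearLs=S(468,392,.012),nearRs=S(640,425,.012),farRs=S(765,182,.003)).items():
    print(nm,p,'tilter',R@(p[:2]-org))
for z in(.118,.122,.126):
    print(z,[R@(T(*q,z)[:2]-org) for q in((137,302),(308,280))],[R@(S(*q,z)[:2]-org) for q in((535,66),(690,88))])
E
```

```text
[0.6645 0.0203 0.003 ] [ 0.6786 -0.0689  0.003 ] [ 0.4402 -0.0176  0.013 ] [ 0.4557 -0.1044  0.013 ] w 0.09023609379848334 0.08816802178851217
len 0.2266210124701313 yaw 9.322086560620287 perp yaw [np.float64(9.027934858479496), np.float64(10.117238573265942)]
org [ 0.5275 -0.048 ]
lidT [ 0.4954 -0.0504  0.114 ] tilter [-0.0321  0.0028]
lidS [ 0.4954 -0.0489  0.114 ] tilter [-0.0318  0.0043]
blkL [0.5176 0.0021 0.012 ] tilter [-0.0016  0.051 ]
blkR [ 0.5337 -0.0955  0.012 ] tilter [-0.0015 -0.0479]
blkLs [ 0.5068 -0.001   0.015 ] tilter [-0.0128  0.0497]
blkRs [ 0.5221 -0.098   0.015 ] tilter [-0.0135 -0.0485]
nearLs [ 0.4355 -0.0213  0.012 ] tilter [-0.0864  0.0412]
nearRs [ 0.4498 -0.1041  0.012 ] tilter [-0.0857 -0.0428]
farRs [ 0.6739 -0.0674  0.003 ] tilter [ 0.1413 -0.0429]
0.118 [array([0.0235, 0.0395]), array([ 0.0218, -0.0381])] [array([0.0369, 0.0482]), array([ 0.04  , -0.0288])]
0.122 [array([0.0233, 0.0395]), array([ 0.0217, -0.0378])] [array([0.0307, 0.046 ]), array([ 0.0338, -0.0305])]
0.126 [array([0.0231, 0.0395]), array([ 0.0215, -0.0375])] [array([0.0245, 0.0439]), array([ 0.0275, -0.0323])]
```

Request:
{"op": "servo_tool", "data": {"targets": [[[-0.035,-0.028,0],[0,0,-0.04]],[[-0.07,-0.057,0],[0,0,-0.08]],[[-0.105,-0.085,0],[0,0,-0.12]],[[-0.14,-0.113,0],[0,0,-0.16]],[[-0.175,-0.142,0],[0,0,-0.2]],[[-0.21,-0.17,0],[0,0,-0.24]],[[-0.245,-0.198,0],[0,0,-0.28]],[[-0.28,-0.227,0],[0,0,-0.32]],[[-0.315,-0.255,0],[0,0,-0.36]],[[-0.35,-0.283,0],[0,0,-0.4]],[[-0.35,-0.283,0],[0,0,-0.4]]], "gripper": 0.02}}

```text
time_s: 1.48
position: [0.4224, 0.2483, 0.2224]
tcp_rot: [[-0.987, -0.158, 0.001], [-0.158, 0.987, -0.0], [-0.001, -0.0, -1.0]]
force: [-0.3, 0.9, 0.0]
opening: 0.232
```

Request:
{"op": "servo_tool", "data": {"targets": [[[0.007,-0.04,0],[0,0,0]],[[0.015,-0.085,0],[0,0,0]],[[0.023,-0.13,0],[0,0,0]],[[0.031,-0.175,0],[0,0,0]],[[0.039,-0.22,0],[0,0,0]],[[0.047,-0.265,0],[0,0,0]],[[0.055,-0.3055,0],[0,0,0]],[[0.055,-0.3055,0.03],[0,0,0]],[[0.055,-0.3055,0.07],[0,0,0]],[[0.055,-0.3055,0.11],[0,0,0]],[[0.055,-0.3055,0.132],[0,0,0]],[[0.055,-0.3055,0.132],[0,0,0]]]}}

```text
time_s: 2.98
position: [0.4144, -0.0587, 0.0893]
tcp_rot: [[-0.987, -0.163, -0.004], [-0.163, 0.987, 0.002], [0.004, 0.003, -1.0]]
force: [-0.7, 0.3, -0.9]
opening: 0.228
```

```bash
python3 - <<'E'
from rig import eyes,telemetry
import cv2
s=telemetry.read_state();print(s['position'],s['force'])
a=eyes.capture('scene')['pixels'][170:320,250:410];b=eyes.capture('top')['pixels'][180:330,270:390]
f=lambda q:cv2.resize(q,(400,int(400*q.shape[0]/q.shape[1])),interpolation=2)
a,b=f(a),f(b);a=cv2.copyMakeBorder(a,0,b.shape[0]-a.shape[0],0,0,0);cv2.imwrite('pics/pre.png',cv2.hconcat([a,b]))
E
```

```text
[ 0.41441122 -0.05870775  0.0892583 ] [-0.70486914  0.25681977 -0.8671024 ]
```

View pics/pre.png

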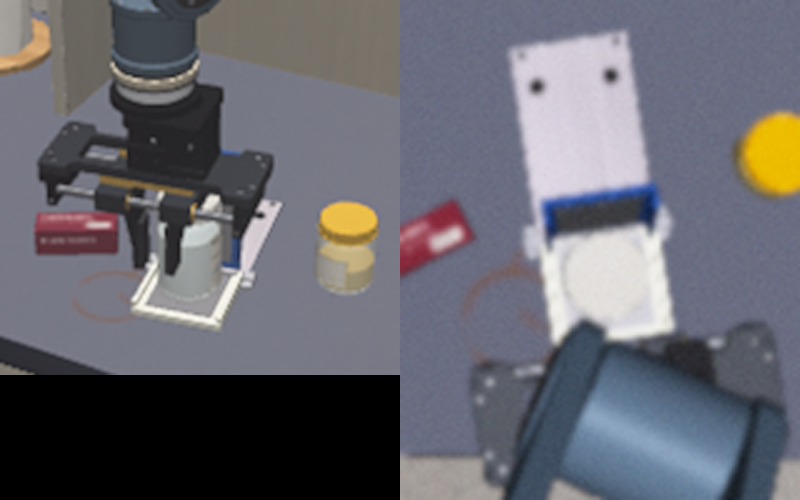

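The fingers stand on the near side, and the tilter, jar and bystanders are undisturbed. I'll close in on the jar.

Request:
{"op": "servo_tool", "data": {"targets": [[[-0.008,0,0],[0,0,0]],[[-0.017,-0.001,0],[0,0,0]],[[-0.025,-0.002,0],[0,0,0]],[[-0.028,-0.002,0],[0,0,0]],[[-0.028,-0.002,0],[0,0,0]]]}}

```text
time_s: 3.7
position: [0.4439, -0.0574, 0.0906]
tcp_rot: [[-0.987, -0.163, 0.0], [-0.163, 0.987, -0.0], [-0.0, -0.0, -1.0]]
force: [-0.0, 0.0, -0.2]
opening: 0.23
```

```bash
cat >>h.py <<'E'
def tilt():
    from rig import telemetry
    s=telemetry.read_state();c,n=np.cos(np.radians(9.4)),np.sin(np.radians(9.4))
    p=s['position'];d=np.array(p[:2])-[.5273,-.0482];f=s['force']
    print('t',round(s['time_s'],2),'tilter',np.round([c*d[0]+n*d[1],-n*d[0]+c*d[1],p[2]],4),'F',np.round(f,1))
E
python3 -c "from h import *;tilt()"
```

```text
t 3.7 tilter [-0.0837  0.0045  0.0906] F [-0.   0.  -0.2]
```

Request:
{"op": "servo_tool", "data": {"targets": [[[-0.003,-0.001,0],[0,0,0]],[[-0.006,-0.001,0],[0,0,0]],[[-0.009,-0.001,0],[0,0,0]],[[-0.0115,-0.001,0],[0,0,0]],[[-0.0135,-0.001,0],[0,0,0]],[[-0.0155,-0.001,0],[0,0,0]],[[-0.0175,-0.001,0],[0,0,0]],[[-0.0195,-0.001,0],[0,0,0]],[[-0.0215,-0.001,0],[0,0,0]],[[-0.0235,-0.001,0],[0,0,0]]]}}

```text
time_s: 4.95
position: [0.4672, -0.0546, 0.0906]
tcp_rot: [[-0.987, -0.162, -0.0], [-0.162, 0.987, 0.0], [0.0, 0.0, -1.0]]
force: [-1.3, -0.1, 0.9]
opening: 0.23
```

```bash
python3 -c "from h import *;tilt()"
```

```text
t 4.95 tilter [-0.0603  0.0035  0.0906] F [-1.3 -0.1  0.9]
```

Request:
{"op": "servo_tool", "data": {"targets": [[[-0.0026,0,-0.0014],[0,0,0]],[[-0.0052,0,-0.0027],[0,0,0]],[[-0.0077,0,-0.004],[0,0,0]],[[-0.0102,0,-0.0053],[0,0,0]],[[-0.0128,0,-0.0065],[0,0,0]],[[-0.0154,0,-0.0076],[0,0,0]],[[-0.0181,0,-0.0086],[0,0,0]],[[-0.0209,0,-0.0096],[0,0,0]],[[-0.0236,0,-0.0104],[0,0,0]],[[-0.0263,0,-0.0112],[0,0,0]],[[-0.029,0,-0.0119],[0,0,0]],[[-0.0318,0,-0.0125],[0,0,0]]]}}

```text
time_s: 6.45
position: [0.4987, -0.0495, 0.1032]
tcp_rot: [[-0.987, -0.162, 0.0], [-0.162, 0.987, -0.0], [-0.0, -0.0, -1.0]]
force: [-3.2, -0.7, -0.9]
opening: 0.232
```

```bash
python3 - <<'E'
from h import *;tilt()
from rig import eyes
import cv2
a=eyes.capture('scene')['pixels'][195:320,280:410];b=eyes.capture('top')['pixels'][180:305,270:390]
f=lambda q:cv2.resize(q,(400,400),interpolation=2)
cv2.imwrite('pics/mid.png',cv2.hconcat([f(a),f(b)]))
E
```

```text
t 6.45 tilter [-0.0284  0.0034  0.1032] F [-3.2 -0.7 -0.9]
```

View pics/mid.png

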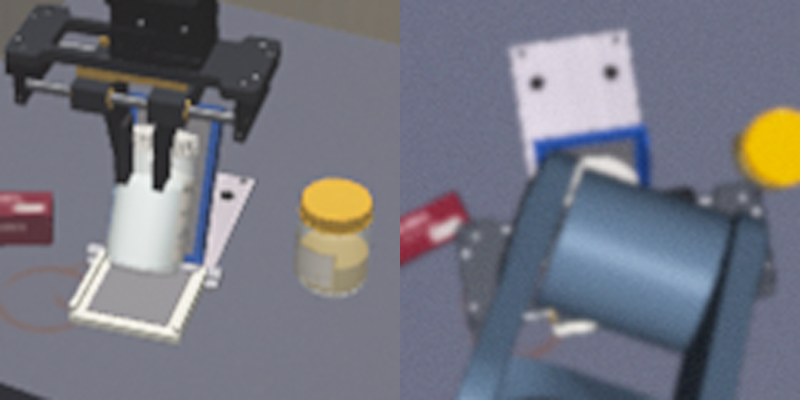

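Here the jar leans on the backrest at about 0.5 rad, with its foot at the hinge, and the push force is light. I'll continue the arc.

Request:
{"op": "servo_tool", "data": {"targets": [[[-0.0028,0,-0.0005],[0,0,0]],[[-0.0057,0,-0.001],[0,0,0]],[[-0.0085,0,-0.0013],[0,0,0]],[[-0.0113,0,-0.0016],[0,0,0]],[[-0.0142,0,-0.0018],[0,0,0]],[[-0.017,0,-0.0019],[0,0,0]],[[-0.0198,0,-0.0019],[0,0,0]],[[-0.0227,0,-0.0019],[0,0,0]],[[-0.0255,0,-0.0017],[0,0,0]],[[-0.0283,0,-0.0015],[0,0,0]],[[-0.0311,0,-0.0011],[0,0,0]],[[-0.034,0,-0.0007],[0,0,0]]]}}

```text
time_s: 8.05
position: [0.5326, -0.044, 0.1039]
tcp_rot: [[-0.987, -0.162, 0.001], [-0.162, 0.987, -0.0], [-0.001, -0.0, -1.0]]
force: [-1.8, -0.6, 2.1]
opening: 0.229
```

```bash
python3 -c "from h import *;tilt()"
```

```text
t 8.05 tilter [0.006  0.0033 0.1039] F [-1.8 -0.6  2.1]
```

Request:
{"op": "servo_tool", "data": {"targets": [[[-0.0028,0,0.0005],[0,0,0]],[[-0.0056,0,0.0011],[0,0,0]],[[-0.0084,0,0.0018],[0,0,0]],[[-0.0112,0,0.0025],[0,0,0]],[[-0.014,0,0.0033],[0,0,0]],[[-0.0167,0,0.0042],[0,0,0]],[[-0.0193,0,0.0052],[0,0,0]],[[-0.0219,0,0.0063],[0,0,0]],[[-0.0245,0,0.0074],[0,0,0]],[[-0.0271,0,0.0086],[0,0,0]],[[-0.0297,0,0.01],[0,0,0]],[[-0.0322,0,0.0113],[0,0,0]]]}}

```text
time_s: 9.55
position: [0.5641, -0.0387, 0.0924]
tcp_rot: [[-0.987, -0.162, 0.0], [-0.162, 0.987, -0.0], [-0.0, -0.0, -1.0]]
force: [-0.3, 0.6, 2.6]
opening: 0.229
```

```bash
python3 -c "from h import *;tilt()"
```

```text
t 9.55 tilter [0.0379 0.0034 0.0924] F [-0.3  0.6  2.6]
```

Request:
{"op": "servo_tool", "data": {"targets": [[[-0.0024,0,0.0014],[0,0,0]],[[-0.0048,0,0.0029],[0,0,0]],[[-0.0072,0,0.0045],[0,0,0]],[[-0.0095,0,0.0062],[0,0,0]],[[-0.0118,0,0.008],[0,0,0]],[[-0.014,0,0.0098],[0,0,0]],[[-0.0161,0,0.0117],[0,0,0]],[[-0.0182,0,0.0136],[0,0,0]],[[-0.0202,0,0.0156],[0,0,0]],[[-0.0222,0,0.0176],[0,0,0]],[[-0.0222,0,0.0176],[0,0,0]]]}}

```text
time_s: 10.92
position: [0.586, -0.0351, 0.0746]
tcp_rot: [[-0.987, -0.162, 0.0], [-0.162, 0.987, -0.0], [-0.0, -0.0, -1.0]]
force: [1.9, 1.1, 1.5]
opening: 0.23
```

```bash
python3 -c "from h import *;tilt()"
```

```text
t 10.93 tilter [0.0601 0.0033 0.0746] F [1.9 1.1 1.5]
```

Request:
{"op": "servo_tool", "data": {"targets": [[[-0.0005,0,0.0008],[0,0,0]],[[-0.001,0,0.0016],[0,0,0]],[[-0.001,0,0.0024],[0,0,0]],[[-0.001,0,0.003],[0,0,0]],[[-0.001,0,0.003],[0,0,0]]]}}

```text
time_s: 11.55
position: [0.5878, -0.0351, 0.0723]
tcp_rot: [[-0.987, -0.162, 0.003], [-0.162, 0.987, -0.0], [-0.003, -0.001, -1.0]]
force: [3.5, 1.0, 5.0]
opening: 0.23
```

Request:
{"op": "servo_tool", "data": {"targets": [[[0,0,0.0005],[0,0,0]],[[0,0,0.001],[0,0,0]],[[0,0,0.001],[0,0,0]]]}}

```text
time_s: 11.92
position: [0.5883, -0.035, 0.0716]
tcp_rot: [[-0.987, -0.162, 0.004], [-0.162, 0.987, -0.0], [-0.004, -0.001, -1.0]]
force: [3.8, 1.5, 6.3]
opening: 0.229
```

Request:
{"op": "servo_tool", "data": {"targets": [[[0,0,0.0006],[0,0,0]],[[0,0,0.0012],[0,0,0]],[[0,0,0.0012],[0,0,0]]]}}

```text
time_s: 12.3
position: [0.5891, -0.0351, 0.0707]
tcp_rot: [[-0.987, -0.162, 0.005], [-0.162, 0.987, -0.0], [-0.005, -0.001, -1.0]]
force: [4.3, 1.6, 6.4]
opening: 0.228
```

Request:
{"op": "servo_tool", "data": {"targets": [[[0,0,0.0006],[0,0,0]],[[0,0,0.0012],[0,0,0]],[[0,0,0.0012],[0,0,0]]]}}

```text
time_s: 12.68
position: [0.5895, -0.0351, 0.0703]
tcp_rot: [[-0.987, -0.162, 0.006], [-0.162, 0.987, -0.001], [-0.006, -0.002, -1.0]]
force: [3.8, 1.2, 10.5]
opening: 0.23
```

Request:
{"op": "servo_tool", "data": {"targets": [[[0,0,0.0005],[0,0,0]],[[0,0,0.001],[0,0,0]],[[0,0,0.001],[0,0,0]],[[0,0,0.001],[0,0,0]]]}}

```text
time_s: 13.18
position: [0.5896, -0.0351, 0.0701]
tcp_rot: [[-0.987, -0.162, 0.007], [-0.162, 0.987, -0.001], [-0.007, -0.002, -1.0]]
force: [3.2, 1.7, 14.9]
opening: 0.229
```

The arm has stalled against the end stop, with the force rising to 15 N. I'll retract upward and then back towards the robot.

Request:
{"op": "servo_tool", "data": {"targets": [[[0,0,-0.002],[0,0,0]],[[0,0,-0.006],[0,0,0]],[[0,0,-0.02],[0,0,0]],[[0,0,-0.05],[0,0,0]],[[0.02,0,-0.09],[0,0,0]],[[0.06,0,-0.12],[0,0,0]],[[0.1,0,-0.14],[0,0,0]],[[0.12,0.05,-0.15],[0,0,0]],[[0.12,0.1,-0.15],[0,0,0]],[[0.12,0.15,-0.15],[0,0,0]],[[0.12,0.2,-0.15],[0,0,0]],[[0.12,0.2,-0.15],[0,0,0]]]}}

```text
time_s: 14.68
position: [0.4336, 0.1453, 0.2175]
tcp_rot: [[-0.986, -0.168, -0.002], [-0.168, 0.986, -0.0], [0.002, 0.0, -1.0]]
force: [0.0, -1.1, -0.9]
opening: 0.228
```

```bash
python3 - <<'E'
from h import *;tilt()
from rig import eyes
import cv2
A=eyes.capture('scene')['pixels'];B=eyes.capture('top')['pixels'];cv2.imwrite('pics/scene1.png',A);cv2.imwrite('pics/top1.png',B)
f=lambda q:cv2.resize(q,(400,500),interpolation=2)
cv2.imwrite('pics/end.png',cv2.hconcat([f(A[215:315,300:380]),f(B[180:280,285:365])]))
E
```

```text
t 14.68 tilter [-0.0608  0.2062  0.2175] F [ 0.  -1.1 -0.9]
```

View pics/end.png

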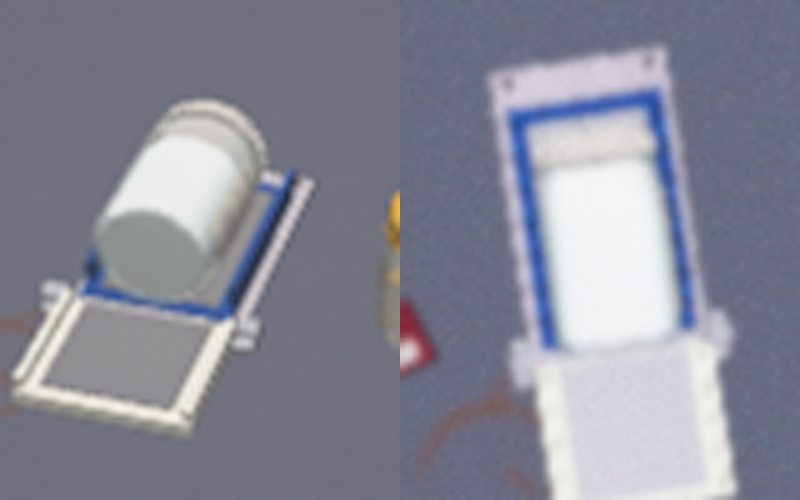

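```bash
python3 - <<'E'
from h import *
c,n=np.cos(np.radians(9.4)),np.sin(np.radians(9.4));R=np.array([[c,n],[-n,c]])
g=lambda p:np.round(R@(p[:2]-[.5273,-.0482]),4)
for z in(.012,.02,.025,.03,.035):print(z,'farR',g(T(260,93,z)),g(S(293+450,172,z)),'farL',g(T(110,115,z)))
print('jar foot',g(T(215,350,.04)),'lid',g(T(188,112,.041)))
import cv2
a,b=cv2.imread('pics/top0.png').astype(int),cv2.imread('pics/top1.png').astype(int)
d=(abs(a-b).max(2)>40).astype('uint8');k,_,st,_=cv2.connectedComponentsWithStats(d)
print([s.tolist() for s in st[1:] if s[4]>15])
E
```

```text
0.012 farR [ 0.122  -0.0369] [ 0.1339 -0.0327] farL [0.1224 0.0385]
0.02 farR [ 0.121  -0.0363] [ 0.1221 -0.0357] farL [0.1214 0.0385]
0.025 farR [ 0.1204 -0.036 ] [ 0.1147 -0.0375] farL [0.1208 0.0386]
0.03 farR [ 0.1198 -0.0356] [ 0.1073 -0.0393] farL [0.1202 0.0386]
0.035 farR [ 0.1192 -0.0353] [ 0.0999 -0.0412] farL [0.1196 0.0386]
jar foot [-0.0015  0.0056] lid [0.1146 0.001 ]
[[306, 197, 42, 59, 1272], [130, 271, 134, 209, 16144], [208, 314, 18, 2, 30], [0, 433, 32, 47, 1195], [337, 470, 14, 10, 84], [296, 474, 20, 6, 47]]
```

The edge lip sits at z ≈ 21 mm, against 22 mm when flat. The jar is centred at about x 55 mm, y 3 mm. In the top view, only the tilter area and the arm changed.

```bash
python3 -c "
from rig import order;print(order.hand_in())"
```

```text
the job is handed in; nothing more can be done
None
```

I tipped the jar over against the backrest with the nearly closed fingertips and pushed it down slowly along the hinge arc, at about 0.25 rad/s. The job is handed in; it returned no verdict. The push was 2–6 N along the arc and reached about 15 N when I seated it on the end stop. I then withdrew the arm up and to the side, and handed in at about 15 s.

My last checks, from the cameras:
- **Backrest:** the far lip measured about 21 mm high, against 22 mm expected when it lies fully flat.
- **Jar:** it lies on its side in the backrest with the lid pointing away from the foot plate. Its centre is roughly 55 mm beyond the hinge and 3 mm off the middle, and its axis is within about 0.04 rad of the backrest's direction.
- **Bystanders:** comparing the top views from before and after, nothing changed except the tilter area and the arm. The arm hid part of the table's left side in that comparison, including the spot where the bench timer stands, though the tool stayed well above it.
- **Clearance:** the gripper finished about 0.2 m from the jar with no contact force.

No check failed or disagreed. I did not measure the backrest angle or the jar's level directly; I inferred both from the lip height and the pictures.

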